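Scoop baking beans into a pie tin

ROBOT

A 7-joint arm with a two-finger parallel gripper is mounted at the origin on the work surface. World frame = base frame: x ahead of the robot, y to its left, z up, the work surface at z = 0. Lengths are in m, angles in rad, forces in N, time in s.
With the tool pointing down it reaches from about 0.375 to 0.925 m from the base axis. Payload 3.1 kg.
Tool frame: the origin (TCP) lies on the mounting face of the last link; the fingertips stand arm.tcp_to_tips ahead of it and the grasp point (between the pads) lies 155 mm ahead of it (arm.tcp_to_tips is the distance from the TCP to the fingertips, in m); z points along the fingers, y is the line along which they close (so a half turn about z gives the same grasp; the last joint's range is limited). The gripper opens to 85 mm and grips with 20 to 120 N. Pads are 22 mm wide; open, the fingers measure 114 mm over their backs; the gripper's body (76 mm by 85 mm) begins 54 mm behind the grasp point. The pads swing forward as they close: fully open they stand 13 mm farther back than shut.
Start: joints at [1.129, 0.383, 0.044, 1.598, -0.018, 1.161, -0.05], TCP at [0.219, -0.612, 0.405] pointing down, gripper open.
Joint ranges: [-2.61, 2.61], [-0.41, 2.15], [-1.48, 1.57], [0, 2.5], [-1.57, 4.71], [0.05, 1.97], [-2.85, 2.85]. Speed limits (rad/s): [2.79, 2.79, 3.14, 3.14, 3.14, 3.14, 3.14].

INTERFACE

Orientations are given as a unit quaternion [w, x, y, z].
In Python, from workcell import arm, eyes, ticket gives the robot as it stands. The module is installed in compiled form; this text tells all that it offers.
- The arm moves only by the tool carry_out, never from a script. Its argument "series" is a list of rows, each a list of 7 numbers: the turn, a rotation vector about the world's x, y, z in degrees, then the shift along the world's x, y, z in m, then the opening, from 0 (shut) to 1 (fully open). A call has 1 to 10 rows; each row shifts and turns the commanded pose from where the row before left it; what a row does not reach is not made up. A row lasts 1/8 s, in which the tool goes at most 62.5 mm and 10.7 degrees, less where a joint would pass 70% of its speed; a pose out of reach is approached as far as the arm can. A call is refused whole if a number of a shift passes 0.0625 or a number of a turn 10.7, either way. A call with a gripper value outside its range is refused whole. The fingers move at their own pace and stop on an object; "grip_force" is the grip in N (left out, the last holds). Time passes only in rows, so rows that do not move let the fingers close. It gives the time, the measured TCP pose, the force, the opening and the grip force at its end, in the units of the state.
- arm.sense(): the state, without advancing time (a new reading comes with each control period).
- eyes.read_camera(name): name is "scene" or "top" or "wrist"; returns (picture, depth): 384x512x3 uint8, blue, green, red; 384x512 float32, m along the optical axis (not along the pixel's ray), 0 where there is no reading.
- eyes.calibration(name): a dict with "camera_matrix" (3x3 intrinsics, pixels), "T" (4x4, takes a point from camera to world coordinates). Camera axes: x right, y down, z forward; pixel columns grow to the right and rows downward; lengths in m; the calibration is good to about 2 mm. A picture is of the moment at which its call begins: read the wrist's pose just before it. calibration takes no time and is no camera call; for the wrist camera it gives the pose at the moment of the call.
- ticket.close_job(): hands the job in; it is judged then, once.
The state is a dict: "clock": time; "joint_pos": joint angles; "joint_vel": joint speeds; "joint_torque": joint torques, N m; "position": TCP position; "ee_rot": TCP orientation; "force": force on the tool from outside, world axes, zero at the start; "torque": the same for the moment, N m; "grip_width": opening from 0.0 (shut) to 1.0 (fully open); "grip_force": force on a finger pad.
Only numpy, scipy, OpenCV 4.12 (cv2) and the standard library are available. Lean on these libraries where they do the work, as an engineer would, in place of code of your own. Each camera call takes 0.05 s, during which the arm holds its last target. There are 200 camera calls.

TASK

Swing the blue bean tub's carry handle over to the tub's far end until it is fully down on its stop, then use the scoop to move at least four of the five ceramic baking beans from the tub into the pie tin. At the end the handle is still down, any other beans are still in the tub with none spilled, and the scoop lies flat on the bare worktop. Do not touch the beans with the gripper or the arm, and leave the tin and all the other things standing where they are.

Things in the scene. Friction and masses are not known exactly. Their poses are not given: they have to be found in the camera images.
- tub: blue open tub, fixed to the worktop. Origin under its floor, z up, x along it to its far end (farther from the robot). Outside x = -122 to 100, y = -51 to 51, 52 high, walls 5. Flat floor at z = 10, x = -117 to 95, y = -46 to 46. The beans start at x > 0
- bail (a joint): angle of the tub's stiff carry handle, a steel arch 122 wide with a wooden grip bar. It pivots on the y axis through (0, 0, 42 mm) of the tub, its bar 120 mm from that axis. 0: leaning 0.6 rad from upright towards the tub's near end; 0.6: upright; 2.05: its stop, down just beyond the tub's far end, bar 56 mm above the worktop. It stays where it is left
- bail_bar (a point): middle of the handle's wooden grip bar (70 mm long, 14 mm thick, along the tub's y)
- scoop: steel scoop, green handle. Origin under the pan floor's centre, x to the open lip (x = 42), z up. Pan floor 84 (x) x 82, 2 thick, lip bevelled to 0.5; side walls 28 high from x = -42 to 10 only; back wall 28 high. Behind it a post (x = -42 to -50) carries a level handle bar 16 wide (y) x 20 high, x = -42 to -122, middle at z = 80. About 160 g, centre of mass x = -21, z = 17
- scoop_grip (a point): point on the middle of the handle bar (scoop frame x = -68, z = 80), to pinch from above across y
- scoop_pan (a point): 12 mm above the centre of the pan floor
- tin: dark round loose pie tin, origin under its centre; 160 across at the rim, 136 at the base, 40 high, wall 4, inner floor at 5
- tin_mid (a point): middle of the tin's inside, 22 mm above its underside
- tub_mid (a point): middle of the tub's inside, 25 mm above the worktop
- bean0: cream glazed ceramic baking bean, a smooth ball 22 mm across, about 13 g; origin at its centre
- bean1: cream glazed ceramic baking bean, a smooth ball 22 mm across, about 13 g; origin at its centre
- bean2: cream glazed ceramic baking bean, a smooth ball 22 mm across, about 13 g; origin at its centre
- bean3: cream glazed ceramic baking bean, a smooth ball 22 mm across, about 13 g; origin at its centre
- bean4: cream glazed ceramic baking bean, a smooth ball 22 mm across, about 13 g; origin at its centre
- jam_jar: bystander: jar of dark red jam with brass lid and paper label, 72 mm across, 105 mm tall; origin under its centre
- spice_jar: bystander: amber glass jar with orange cap, 44 mm across, 95 mm tall; origin under its centre
- milk: bystander: white bottle with green cap, 74 mm across, 180 mm tall; origin under its centre
- grater: bystander: steel box grater, 75 x 100 mm, 125 mm tall plus a black handle to 155 mm; origin under its centre
- ramekin: bystander: small white dish of butter, 80 mm across, 42 mm tall; origin under its centre
- jar_lid: bystander: loose brass jar lid, 68 mm across, 12 mm tall; origin under its centre
There are look-alikes about, which are no part of the job. Leave any purple or turquoise look-alike of the scoop alone.

How it is judged:
On the way, in this order (a step that is already met when the one before it is completed fails the run):
1. the carry handle is fully down on its stop at the tub's far end (value of joint bail above 1.97 rad), for 0.2 s.
2. beans are lifted clear of the tub in the scoop (((height (world z) of bean0 above 0.075 m and distance between bean0 and scoop_pan below 0.06 m) or (height (world z) of bean1 above 0.075 m and distance between bean1 and scoop_pan below 0.06 m) or (height (world z) of bean2 above 0.075 m and distance between bean2 and scoop_pan below 0.06 m) or (height (world z) of bean3 above 0.075 m and distance between bean3 and scoop_pan below 0.06 m) or (height (world z) of bean4 above 0.075 m and distance between bean4 and scoop_pan below 0.06 m))), for 0.2 s.
At the end, for the whole second after the job is handed in: At least four of the five beans lie in the pie tin (inside its rim), every other bean is inside the tub, the carry handle is within 0.08 rad of its stop, and the scoop lies flat (within 0.06 rad) and still on the bare worktop ((distance between each of bean0, bean1, bean2, bean3 and tin_mid below 0.075 m or distance between each of bean0, bean1, bean2, bean4 and tin_mid below 0.075 m or distance between each of bean0, bean1, bean3, bean4 and tin_mid below 0.075 m or distance between each of bean0, bean2, bean3, bean4 and tin_mid below 0.075 m or distance between each of bean1, bean2, bean3, bean4 and tin_mid below 0.075 m) and (distance between bean0 and tin_mid below 0.075 m or (distance between bean0 and tub_mid below 0.12 m and height (world z) of bean0 above 0.0185 m)) and (distance between bean1 and tin_mid below 0.075 m or (distance between bean1 and tub_mid below 0.12 m and height (world z) of bean1 above 0.0185 m)) and (distance between bean2 and tin_mid below 0.075 m or (distance between bean2 and tub_mid below 0.12 m and height (world z) of bean2 above 0.0185 m)) and (distance between bean3 and tin_mid below 0.075 m or (distance between bean3 and tub_mid below 0.12 m and height (world z) of bean3 above 0.0185 m)) and (distance between bean4 and tin_mid below 0.075 m or (distance between bean4 and tub_mid below 0.12 m and height (world z) of bean4 above 0.0185 m)) and value of joint bail above 1.97 rad and height (world z) of scoop below 0.006 m and angle between scoop's own z axis and vertical below 0.06 rad and linear speed of scoop below 0.02 m/s); the robot touches nothing.
It fails at once if the gripper or arm touches a bean (contact force between any of the fingers, the arm and bean0 above 0.3 N or contact force between any of the fingers, the arm and bean1 above 0.3 N or contact force between any of the fingers, the arm and bean2 above 0.3 N or contact force between any of the fingers, the arm and bean3 above 0.3 N or contact force between any of the fingers, the arm and bean4 above 0.3 N).
It fails at once if the pie tin is shifted by more than 30 mm or tipped (distance of tin from where it was at the start of the episode above 0.03 m or angle between tin's own z axis and vertical above 0.3 rad).
It fails at once if a bystander is shifted by more than 25 mm or tipped (distance of any of jam_jar, spice_jar, milk, grater, ramekin, jar_lid from where it was at the start of the episode above 0.025 m or angle between any of jam_jar, spice_jar, milk, grater, ramekin, jar_lid's own z axis and vertical above 0.3 rad).
It also fails if it takes over 72 s, if anything falls off the work surface, if the arm or the gripper's body presses on something with over 40 N, if the wrist force passes 120 N, or if a joint passes its speed limit or range.

## Working session

There is one attempt and no reset: what is moved stays moved. The work goes in short steps, Python scripts to look and compute and a tool call to move; the robot and the scene stay as the last step left them, time stands still between calls to the robot, and variables do not carry over. Pictures are saved under pics/ and viewed, at most 10 in all, crops included, and the job is handed in when it is done.

Besides the shell and the picture viewer there is one more tool, called after "Emit:" as name(argument=value, ...), one argument or row to a line, values as JSON. carry_out: Moves the arm, as the interface text tells. Its arguments: {"type":"object","properties":{"series":{"type":"array","items":{"type":"array","items":{"type":"number"}}},"grip_force":{"type":"number"}},"required":["series"]}

```bash
mkdir -p pics; ls; cat > h.py <<'E'
import numpy as np, cv2
from workcell import arm, eyes, ticket
def cam(n):
    c=eyes.calibration(n); im,d=eyes.read_camera(n); return im,d,np.array(c["camera_matrix"]),np.array(c["T"])
def cloud(d,K,T):
    v,u=np.mgrid[:d.shape[0],:d.shape[1]]
    P=np.stack([(u-K[0,2])/K[0,0]*d,(v-K[1,2])/K[1,1]*d,d],-1)
    return P@T[:3,:3].T+T[:3,3]
E
python3 - <<'E'
from h import *
s=arm.sense(); print({k:np.round(v,3) for k,v in s.items()}, arm.tcp_to_tips)
ims=[]
for n in("top","scene"):
    im,d,K,T=cam(n); np.savez(f"{n}0.npz",im=im,d=d,K=K,T=T); cv2.imwrite(f"pics/{n}0.png",im); print(n,K.round(1).tolist(),T.round(3).tolist())
E
```

```text
pics
{'clock': np.float64(0.0), 'joint_pos': array([ 1.129,  0.384,  0.044,  1.6  , -0.018,  1.161, -0.05 ]), 'joint_vel': array([ 0.   , -0.002,  0.002,  0.   ,  0.001,  0.   ,  0.001]), 'joint_torque': array([ 0.0000e+00, -4.3346e+01,  1.0250e+00, -2.4951e+01,  1.1000e-02,
        1.1000e-02, -0.0000e+00]), 'position': array([ 0.219, -0.612,  0.403]), 'ee_rot': array([-0.001,  0.985,  0.171, -0.   ]), 'force': array([ 0.404, -0.016, -0.801]), 'torque': array([-0.012, -0.024,  0.019]), 'grip_force': np.float64(0.0), 'grip_width': np.float64(1.003)} 0.1734
top [[450.9, 0.0, 251.6], [0.0, 450.9, 187.3], [0.0, 0.0, 1.0]] [[0.008, -0.988, 0.157, 0.279], [-1.0, -0.009, -0.004, 0.119], [0.006, -0.157, -0.988, 1.875], [0.0, 0.0, 0.0, 1.0]]
scene [[463.5, 0.0, 254.6], [0.0, 463.5, 195.8], [0.0, 0.0, 1.0]] [[0.649, 0.421, -0.634, 1.527], [0.761, -0.379, 0.527, -0.672], [-0.019, -0.824, -0.567, 0.972], [0.0, 0.0, 0.0, 1.0]]
```

View pics/top0.png

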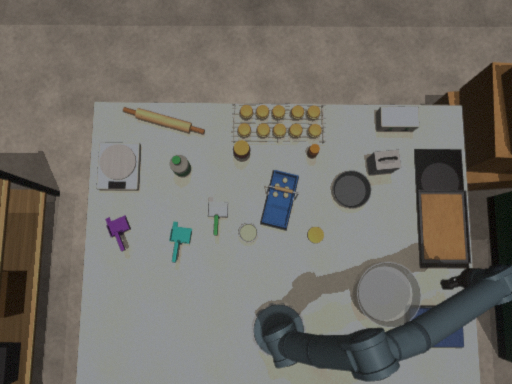

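View pics/scene0.png

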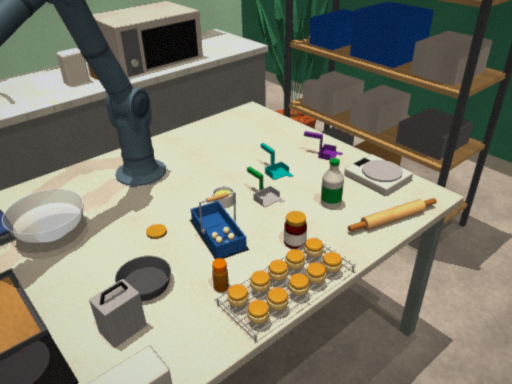

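The top view shows the tub at (280,200), with the beans in its upper (far) half. The green scoop is at (217,215) with its lip up, the tin at (351,190), jam jar (242,148), spice jar (313,150) and ramekin (248,232). Next I measure positions.

```bash
python3 - <<'E'
from h import *
z=np.load("top0.npz"); im,d,K,T=[z[k] for k in("im","d","K","T")]
P=cloud(d,K,T); hsv=cv2.cvtColor(im,cv2.COLOR_BGR2HSV)
def box(n,u0,u1,v0,v1,m):
    M=np.zeros(m.shape,bool);M[v0:v1,u0:u1]=1;M&=m&(d>0);Q=P[M]
    r=cv2.minAreaRect(Q[:,:2].astype(np.float32)*1000)
    print(n,len(Q),Q.mean(0).round(3),"z",np.percentile(Q[:,2],[2,50,98]).round(3),"rect",np.round(r[0],0),np.round(r[1],0),round(r[2],1)); return Q
H,S,V=[hsv[...,i].astype(int) for i in range(3)]
blue=(H>100)&(H<130)&(S>120)
box("tub",255,305,165,235,blue); box("tubrim",255,305,165,235,blue&(abs(P[...,2]-.052)<.006))
box("beans",262,300,172,200,(S<130)&(V>120)&(P[...,2]<.06))
box("bar",262,300,165,215,(P[...,2]>.11)); 
box("sc-handle",205,225,205,240,(H>40)&(H<80)&(S>110))
box("sc-pan",203,232,193,220,(P[...,2]>.006)&(P[...,2]<.05))
box("tin",328,375,165,213,V<90)
box("tinrim",328,375,165,213,(P[...,2]>.03))
for n,b in dict(jam=(232,252,138,160),spice=(305,322,142,160),milk=(168,190,150,176),grater=(370,402,146,172),ram=(238,260,221,244),lid=(305,326,224,246)).items(): box(n,*b,P[...,2]>.008)
c=cv2.resize(im[140:250,195:325],None,fx=6,fy=5.4,interpolation=cv2.INTER_CUBIC);cv2.imwrite("pics/crop.png",c)
E
```

```text
tub 1003 [ 0.514 -0.002  0.015] z [-0.001  0.01   0.055] rect [524.  -4.] [101. 219.] 76.6
tubrim 118 [0.507 0.003 0.051] z [0.046 0.05  0.057] rect [524.  -4.] [100. 219.] 76.6
beans 322 [0.592 0.005 0.005] z [-0.011  0.     0.048] rect [584. -11.] [125. 158.] 0.1
bar 94 [ 0.543 -0.01   0.163] z [0.125 0.165 0.174] rect [544.  -9.] [119.  14.] 76.3
sc-handle 49 [0.413 0.253 0.089] z [0.079 0.088 0.096] rect [411. 253.] [10. 71.] 87.7
sc-pan 104 [0.484 0.249 0.014] z [0.006 0.01  0.035] rect [495. 252.] [116. 105.] 88.5
tin 1205 [ 0.576 -0.31   0.013] z [-0.006  0.006  0.067] rect [ 574. -316.] [155. 194.] 18.9
tinrim 225 [ 0.589 -0.324  0.043] z [0.031 0.038 0.093] rect [ 571. -313.] [157. 187.] 15.5
jam 310 [0.719 0.156 0.085] z [0.018 0.099 0.112] rect [733. 155.] [92. 80.] 0.2
spice 136 [ 0.72  -0.139  0.073] z [0.01  0.088 0.101] rect [ 735. -147.] [43. 77.] 64.1
milk 342 [0.643 0.398 0.119] z [0.019 0.121 0.183] rect [660. 409.] [90. 96.] 63.5
grater 619 [ 0.67  -0.42   0.114] z [0.043 0.122 0.152] rect [ 691. -448.] [107. 158.] 11.7
ram 305 [0.386 0.124 0.029] z [0.014 0.029 0.047] rect [384. 121.] [81. 84.] 20.5
lid 159 [ 0.38  -0.152  0.013] z [0.008 0.012 0.021] rect [ 384. -153.] [70. 69.] 8.5
```

View pics/crop.png

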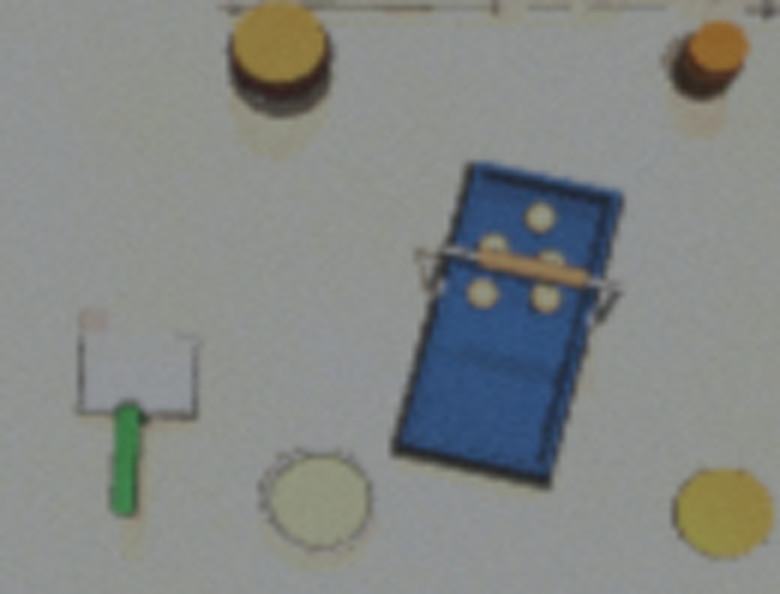

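The crop confirms the scoop yaw is about -2.5°, the tub yaw about -13.4°, and the bail near upright with its bar at (0.544,-0.009,0.16). I'm moving with the gripper shut to behind the bar.

Emit:
carry_out(
  series=[
    [0, 0, -3.3, 0.026, 0.0555, 0, 0],
    [0, 0, -3.3, 0.026, 0.0555, 0, 0],
    [0, 0, -3.3, 0.026, 0.0555, 0, 0],
    [0, 0, -3.3, 0.026, 0.0555, 0, 0],
    [0, 0, -3.3, 0.026, 0.0555, 0, 0],
    [0, 0, -3.3, 0.026, 0.0555, 0, 0],
    [0, 0, -3.3, 0.026, 0.0555, 0, 0],
    [0, 0, -3.3, 0.026, 0.0555, 0, 0],
    [0, 0, -3.3, 0.026, 0.0555, 0, 0],
    [0, 0, -3.3, 0.026, 0.0555, 0, 0],
  ],
)

```text
clock: 1.35
position: [0.4793, -0.0552, 0.4045]
ee_rot: [0.0, 0.993, -0.117, -0.0]
force: [1.6, -0.7, 0.9]
grip_width: 0.001
grip_force: 0.0
```

Emit:
carry_out(
  series=[
    [0, 0, 0, 0.01, 0.028, 0, 0],
    [0, 0, 0, 0.01, 0.028, -0.02, 0],
    [0, 0, 0, 0, 0, -0.045, 0],
    [0, 0, 0, 0, 0, -0.045, 0],
    [0, 0, 0, 0.02, -0.005, 0, 0],
    [0, 0, 0, 0.02, -0.005, 0, 0],
    [0, 0, 0, 0.02, -0.005, 0, 0],
    [0, 0, 0, 0.02, -0.005, 0, 0],
    [0, 0, 0, 0.02, -0.005, 0, 0],
    [0, 0, 0, 0, 0, 0, 0],
  ],
)

```text
clock: 2.6
position: [0.5992, -0.0264, 0.2934]
ee_rot: [-0.0, 0.993, -0.116, -0.001]
force: [-0.0, -0.1, -0.3]
grip_width: -0.0
grip_force: 0.0
```

Emit:
carry_out(
  series=[
    [0, 0, 0, -0.02, 0.005, 0, 0],
    [0, 0, 0, -0.02, 0.005, 0.03, 0],
    [0, 0, 0, 0, 0, 0.06, 0],
    [0, 0, 0, 0, 0, 0, 0],
  ],
)

```text
clock: 3.1
position: [0.5607, -0.0151, 0.3909]
ee_rot: [-0.0, 0.993, -0.116, 0.006]
force: [0.4, 0.3, 0.4]
grip_width: 0.0
grip_force: 0.0
```

```bash
python3 - <<'E'
from h import *
im,d,K,T=cam("scene"); P=cloud(d,K,T); hsv=cv2.cvtColor(im,cv2.COLOR_BGR2HSV).astype(int)
c=im[150:280,150:290];cv2.imwrite("pics/s1.png",cv2.resize(c,None,fx=4,fy=4))
m=(hsv[...,0]<22)&(hsv[...,1]>80)&(P[...,2]>.06)&(P[...,2]<.18)&(abs(P[...,0]-.6)<.1)&(abs(P[...,1]+.02)<.08)
print(m.sum(),P[m].mean(0).round(3),arm.sense()["position"])
E
```

```text
93 [ 0.621 -0.028  0.13 ] [ 0.5597153  -0.01548586  0.3880633 ]
```

View pics/s1.png

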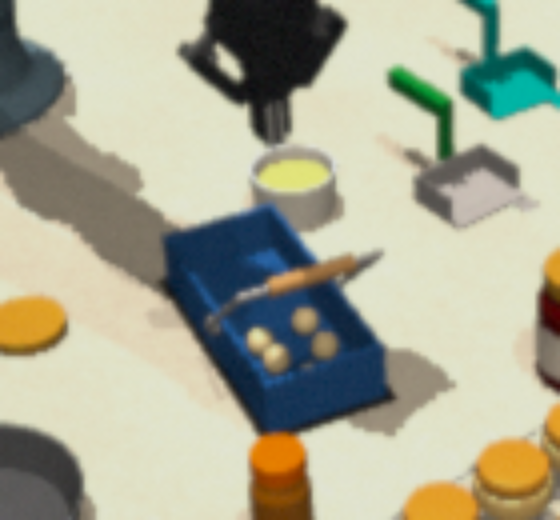

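The bar stands at about 45° (crop 320,270), at (0.621,-0.028,0.13), as expected. Next I press it down from above.

Emit:
carry_out(
  series=[
    [0, 0, 0, 0.032, -0.006, 0, 0],
    [0, 0, 0, 0.033, -0.006, -0.03, 0],
    [0, 0, 0, 0, 0, -0.04, 0],
    [0, 0, 0, 0.008, -0.002, -0.02, 0],
    [0, 0, 0, 0.008, -0.002, -0.015, 0],
    [0, 0, 0, 0.006, -0.001, -0.015, 0],
    [0, 0, 0, 0.004, -0.001, -0.015, 0],
    [0, 0, 0, 0.002, 0, -0.012, 0],
    [0, 0, 0, 0, 0, -0.008, 0],
    [0, 0, 0, 0, 0, 0, 0],
  ],
)

```text
clock: 4.4
position: [0.6521, -0.0335, 0.2359]
ee_rot: [0.001, 0.993, -0.116, -0.002]
force: [-12.9, -1.5, 29.2]
grip_width: 0.001
grip_force: 15.3
```

Emit:
carry_out(
  series=[
    [0, 0, 0, 0, 0, -0.003, 0],
    [0, 0, 0, 0, 0, 0, 0],
    [0, 0, 0, 0, 0, 0.04, 0],
    [0, 0, 0, -0.03, 0.007, 0.06, 0.5],
    [0, 0, 0, -0.04, 0.01, 0.06, 1],
    [0, 0, 0, -0.05, 0.012, 0.05, 1],
    [0, 0, 0, 0, 0, 0, 1],
  ],
)

```text
clock: 5.28
position: [0.5449, -0.0063, 0.4211]
ee_rot: [0.0, 0.993, -0.114, 0.003]
force: [0.5, -0.2, 0.2]
grip_width: 0.85
grip_force: 0.0
```

```bash
python3 - <<'E'
from h import *
im,d,K,T=cam("wrist"); P=cloud(d,K,T); np.savez("w0.npz",im=im,d=d,K=K,T=T); hsv=cv2.cvtColor(im,cv2.COLOR_BGR2HSV).astype(int)
cv2.imwrite("pics/w0.png",im); print(arm.sense()["position"],T.round(3).tolist())
H,S,V=[hsv[...,i] for i in range(3)]
m=(H>100)&(H<130)&(S>100)&(abs(P[...,2]-.052)<.005)
r=cv2.minAreaRect(P[m][:,:2].astype(np.float32)*1000); print("rim",m.sum(),r)
m=(H>5)&(H<25)&(S>80)&(P[...,2]>.04)&(P[...,2]<.075)&(abs(P[...,0]-.65)<.06)&(abs(P[...,1]+.035)<.06)
print("bar",m.sum(),P[m].mean(0).round(4),np.percentile(P[m][:,2],95) if m.any() else 0)
E
```

```text
[ 0.54545587 -0.00750964  0.41869934] [[-0.227, -0.929, -0.293, 0.621], [-0.974, 0.217, 0.068, -0.025], [0.0, 0.301, -0.954, 0.391], [0.0, 0.0, 0.0, 1.0]]
rim 1590 ((525.792236328125, -5.553619384765625), (101.32001495361328, 220.0269775390625), 76.61685180664062)
bar 755 [ 0.6521 -0.0356  0.0628] 0.0648000959342642
```

View pics/w0.png

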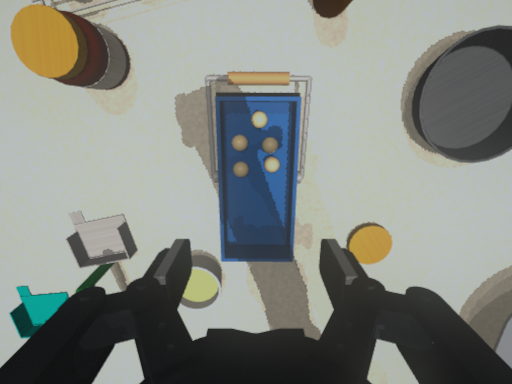

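The view shows the bail bar down past the far end at (258,78), top z 0.063, so it is on its stop. Five beans lie near (255,145). Next I go over the scoop's handle.

Emit:
carry_out(
  series=[
    [0, 0, 2.2, -0.024, 0.052, 0, 1],
    [0, 0, 2.2, -0.024, 0.052, 0, 1],
    [0, 0, 2.2, -0.024, 0.052, 0, 1],
    [0, 0, 2.2, -0.024, 0.052, 0, 1],
    [0, 0, 2.2, -0.024, 0.052, 0, 1],
    [0, 0, 0, 0, 0, -0.03, 1],
    [0, 0, 0, 0, 0, 0, 1],
  ],
)

```text
clock: 6.2
position: [0.4254, 0.2507, 0.3832]
ee_rot: [0.002, 1.0, -0.019, -0.004]
force: [0.8, -0.9, -0.8]
grip_width: 0.999
grip_force: 0.0
```

```bash
python3 - <<'E'
from h import *
im,d,K,T=cam("wrist"); P=cloud(d,K,T); hsv=cv2.cvtColor(im,cv2.COLOR_BGR2HSV).astype(int)
cv2.imwrite("pics/w1.png",im); s=arm.sense();print(s["position"],s["ee_rot"])
H,S,V=[hsv[...,i] for i in range(3)]
m=(H>40)&(H<80)&(S>100)&(abs(P[...,2]-.09)<.007)&(abs(P[...,0]-.41)<.1)&(abs(P[...,1]-.25)<.08)
Q=P[m];r=cv2.minAreaRect(Q[:,:2].astype(np.float32)*1000); print("handle",m.sum(),Q.mean(0).round(4),r,np.median(Q[:,2]))
E
```

```text
[0.42635878 0.25047405 0.38469328] [ 0.00108862  0.99978725 -0.02038308 -0.00296575]
handle 749 [0.4135 0.2534 0.0907] ((412.9955749511719, 253.2946319580078), (13.780068397521973, 76.53211212158203), 87.99601745605469) 0.09069840228145043
```

View pics/w1.png

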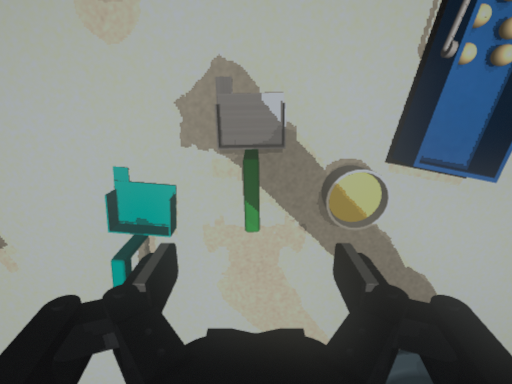

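The picture shows the green handle at (251,190), the pan at (251,120), and the turquoise look-alike to the left at (140,215). The fingers are well placed, so I descend and grip.

Emit:
carry_out(
  series=[
    [0, 0, 0, 0.001, 0.002, -0.05, 1],
    [0, 0, 0, 0, 0, -0.05, 1],
    [0, 0, 0, 0, 0, -0.03, 1],
    [0, 0, 0, 0, 0, -0.02, 1],
    [0, 0, 0, 0, 0, 0, 0],
    [0, 0, 0, 0, 0, 0, 0],
    [0, 0, 0, 0, 0, 0, 0],
    [0, 0, 0, 0, 0, 0, 0],
    [0, 0, 0, 0, 0, 0, 0],
    [0, 0, 0, 0, 0, 0, 0],
  ],
  grip_force=100,
)

```text
clock: 7.5
position: [0.428, 0.2541, 0.2387]
ee_rot: [-0.0, 1.0, -0.02, 0.001]
force: [-1.3, -1.6, 6.3]
grip_width: 0.164
grip_force: 97.9
```

Emit:
carry_out(
  series=[
    [0, 0, 0, 0, 0, 0.03, 0],
    [0, 0, 0, 0, 0, 0.05, 0],
    [0, 0, 0, 0, 0, 0.02, 0],
    [0, 0, -2, -0.003, -0.04, 0, 0],
    [0, 0, -2, -0.003, -0.04, 0, 0],
    [0, 0, -2, -0.003, -0.04, 0, 0],
    [0, 0, -2, -0.003, -0.04, 0, 0],
    [0, 0, -2, -0.003, -0.04, 0, 0],
    [0, 0, -1.4, -0.002, -0.032, 0, 0],
    [0, 0, 0, 0, 0, 0, 0],
  ],
)

```text
clock: 8.75
position: [0.4095, 0.0188, 0.3368]
ee_rot: [0.001, 0.993, -0.122, -0.001]
force: [0.9, 0.7, -0.8]
grip_width: 0.165
grip_force: 97.9
```

```bash
cat > look.py <<'E'
from h import *
import sys
s=arm.sense();print(s["position"].round(4),s["ee_rot"].round(4),s["force"].round(1))
im,d,K,T=cam("wrist"); P=cloud(d,K,T); hsv=cv2.cvtColor(im,cv2.COLOR_BGR2HSV).astype(int)
H,S,V=[hsv[...,i] for i in range(3)]
a=np.array([.973,-.2317]);l=np.array([.2317,.973]);o=np.array([.5365,-.0081])
X=(P[...,:2]-o)@a*1000;Y=(P[...,:2]-o)@l*1000;Z=P[...,2]*1000
cv2.imwrite(f"pics/{sys.argv[1]}.png",im); np.savez(sys.argv[1]+".npz",im=im,d=d,K=K,T=T)
m=(H>100)&(H<130)&(S>100)&(abs(Z-52)<5); r=cv2.minAreaRect(P[m][:,:2].astype(np.float32)*1000);print("rim",r)
m=(H>10)&(H<35)&(S>40)&(V>60)&(X>-117)&(X<95)&(abs(Y)<46)&(Z>10)&(Z<120)
n,L,st,c=cv2.connectedComponentsWithStats(m.astype(np.uint8))
for i in range(1,n):
    if st[i,4]>30: q=L==i; print("bean?",st[i,4],c[i].round(0),X[q].mean().round(0),Y[q].mean().round(0),Z[q].max().round(0))
E
python3 look.py w2; python3 - <<'E'
from h import *
z=np.load("w2.npz");P=cloud(z["d"],z["K"],z["T"])
a=np.array([.973,-.2317]);l=np.array([.2317,.973]);o=np.array([.5365,-.0081])
X=(P[...,:2]-o)@a*1000;Y=(P[...,:2]-o)@l*1000;Z=P[...,2]*1000
m=(Z>92)&(Z<140)&(X>-120)&(X<60)&(abs(Y)<70)
Q=np.stack([X[m],Y[m]],1).astype(np.float32); print(cv2.minAreaRect(Q),np.percentile(Z[m],[2,50,98]))
m2=m&(Z>118)&(X>-110); print("walls", np.percentile(Y[m2],[1,10,50,90,99]),np.percentile(X[m2],[1,50,99]))
fl=m&(Z<108); print("floor z",np.polyfit(X[fl],Z[fl],1),np.polyfit(Y[fl],Z[fl],1))
E
```

```text
[0.4095 0.0188 0.3368] [ 7.000e-04  9.925e-01 -1.221e-01 -7.000e-04] [ 0.9  0.7 -0.8]
rim ((525.57568359375, -4.668727874755859), (102.76699829101562, 84.84567260742188), 76.9757308959961)
bean? 198 [221.   5.] 34.0 24.0 32.0
bean? 239 [266.   7.] 32.0 -16.0 32.0
bean? 304 [269.  35.] 10.0 -19.0 33.0
bean? 280 [224.  44.] 3.0 23.0 32.0
((-65.50758361816406, -4.417018890380859), (83.4006576538086, 84.48822784423828), 89.60729217529297) [ 98.77255034 100.67051734 127.15052998]
walls [-45.66443662 -44.42995244  -4.43943622  34.76889967  36.11240362] [-106.58026779 -102.89421626  -55.12559835]
floor z [-2.08115424e-02  9.91278663e+01] [-8.29243571e-03  1.00551709e+02]
```

View pics/w2.png

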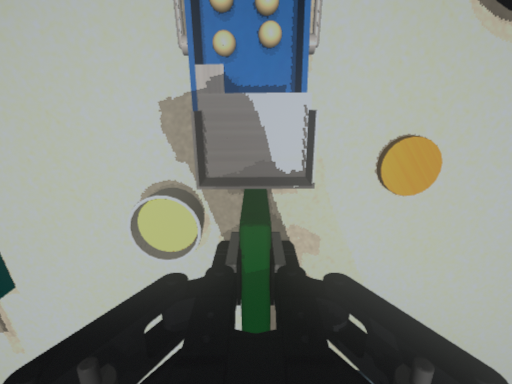

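```bash
python3 - <<'E'
from h import *
z=np.load("w2.npz");P=cloud(z["d"],z["K"],z["T"]);im=z["im"]
a=np.array([.973,-.2317]);l=np.array([.2317,.973]);o=np.array([.5365,-.0081])
X=(P[...,:2]-o)@a*1000;Y=(P[...,:2]-o)@l*1000;Z=P[...,2]*1000
for v in (60,64,68,75,85,90,95,110,150): print(v,[(int(X[v,u]),int(Y[v,u]),int(Z[v,u]),im[v,u].tolist()) for u in (198,205,220,230,260,300)])
E
```

```text
60 [(-11, 46, 36, [70, 58, 51]), (-7, 43, 10, [141, 93, 58]), (-7, 29, 10, [145, 95, 55]), (-7, 19, 11, [146, 95, 52]), (-8, -10, 11, [162, 104, 53]), (-12, -46, 37, [66, 54, 43])]
64 [(-14, 45, 38, [122, 119, 118]), (-11, 44, 10, [150, 134, 125]), (-23, 18, 100, [165, 158, 153]), (-11, 19, 10, [163, 105, 57]), (-11, -10, 10, [163, 105, 53]), (-15, -46, 39, [67, 54, 45])]
68 [(-25, 34, 98, [162, 167, 170]), (-25, 29, 99, [160, 163, 167]), (-25, 19, 99, [165, 168, 172]), (-15, 19, 11, [162, 104, 57]), (-15, -10, 11, [164, 105, 56]), (-19, -45, 40, [67, 55, 46])]
75 [(-30, 35, 98, [161, 165, 170]), (-30, 30, 98, [160, 164, 167]), (-30, 19, 100, [113, 115, 116]), (-21, 19, 10, [161, 104, 56]), (-21, -10, 11, [165, 106, 57]), (-25, -46, 40, [67, 56, 48])]
85 [(-36, 35, 97, [161, 165, 169]), (-36, 30, 99, [157, 162, 167]), (-36, 19, 99, [112, 113, 115]), (-30, 20, 11, [100, 69, 48]), (-31, -10, 10, [166, 107, 59]), (-33, -46, 43, [69, 59, 50])]
90 [(-39, 35, 99, [112, 115, 116]), (-39, 30, 98, [110, 113, 114]), (-40, 19, 99, [111, 111, 113]), (-35, 20, 10, [99, 69, 49]), (-35, -10, 10, [111, 77, 51]), (-37, -46, 44, [79, 64, 53])]
95 [(-43, 35, 99, [117, 120, 122]), (-43, 30, 100, [119, 122, 124]), (-43, 19, 101, [119, 121, 123]), (-43, 12, 100, [120, 121, 122]), (-43, -8, 100, [188, 181, 175]), (-44, -37, 101, [189, 182, 176])]
110 [(-53, 37, 97, [102, 100, 99]), (-53, 31, 100, [117, 119, 122]), (-53, 20, 99, [117, 119, 122]), (-53, 13, 100, [117, 119, 122]), (-54, -8, 99, [188, 181, 175]), (-54, -37, 101, [189, 183, 176])]
150 [(-79, 34, 122, [63, 66, 66]), (-82, 33, 100, [85, 88, 90]), (-82, 21, 100, [112, 115, 117]), (-83, 14, 99, [113, 115, 118]), (-83, -8, 100, [115, 118, 120]), (-83, -38, 102, [189, 183, 177])]
```

The lip is drawn reaching x = 42 only at one corner tab, so the beans at the far wall will need checking. The pan sits 4.4 mm off the tub's centreline. I correct that and lower it to the floor.

Emit:
carry_out(
  series=[
    [0, 0, 0, 0.006, 0.003, 0, 0],
    [0, 0, 0, 0, 0, 0, 0],
    [0, 0, 0, 0, 0, -0.02, 0],
    [0, 0, 0, 0, 0, -0.02, 0],
    [0, 0, 0, 0, 0, -0.02, 0],
    [0, 0, 0, 0, 0, -0.015, 0],
    [0, 0, 0, 0, 0, -0.01, 0],
    [0, 0, 0, 0, 0, 0, 0],
  ],
)

```text
clock: 9.8
position: [0.4162, 0.0248, 0.2518]
ee_rot: [-0.0, 0.993, -0.119, -0.001]
force: [0.0, -0.0, -1.3]
grip_width: 0.17
grip_force: 97.8
```

```bash
cat > pan.py <<'E'
from h import *
import sys
z=np.load(sys.argv[1]+".npz");zs=float(sys.argv[2]);P=cloud(z["d"],z["K"],z["T"]);im=z["im"]
a=np.array([.973,-.2317]);l=np.array([.2317,.973]);o=np.array([.5365,-.0081])
X=(P[...,:2]-o)@a*1000;Y=(P[...,:2]-o)@l*1000;Z=P[...,2]*1000
hsv=cv2.cvtColor(im,cv2.COLOR_BGR2HSV)
m=(hsv[...,1]<70)&(Z>zs+20)&(Z<zs+36)&(X>-116)&(X<94)&(abs(Y)<47)
print("walls",m.sum(),"Y",np.percentile(Y[m],[1,5,50,95,99]).round(1),"X",np.percentile(X[m],[1,50,99]).round(1),"Z",np.percentile(Z[m],[50,95]).round(1))
for s in(1,-1):
    q=m&(Y*s>25); c=np.polyfit(X[q],Y[q],1); print("side",s,q.sum(),Y[q].mean().round(1),"yaw",np.degrees(c[0]).round(2))
E
python3 look.py w3; python3 pan.py w3 10
```

```text
[0.4162 0.0248 0.2518] [-0.000e+00  9.929e-01 -1.190e-01 -8.000e-04] [ 0.  -0.  -1.3]
rim ((481.4048156738281, 5.50775146484375), (103.33124542236328, 130.34085083007812), 77.03350067138672)
bean? 577 [289.  15.] 8.0 -18.0 32.0
bean? 646 [223.  24.] 3.0 23.0 32.0
walls 3609 Y [-46.1 -46.   11.7  46.2  46.4] X [-113.3  -76.    13.5] Z [37.3 43.8]
side 1 1391 41.3 yaw -5.34
side -1 1146 -40.1 yaw 3.19
```

```bash
cat > pan.py <<'E'
from h import *
import sys
z=np.load(sys.argv[1]+".npz");zs,x0,x1=map(float,sys.argv[2:5]);P=cloud(z["d"],z["K"],z["T"]);im=z["im"]
a=np.array([.973,-.2317]);l=np.array([.2317,.973]);o=np.array([.5365,-.0081])
X=(P[...,:2]-o)@a*1000;Y=(P[...,:2]-o)@l*1000;Z=P[...,2]*1000
m=(Z>zs+22)&(Z<zs+34)&(X>x0)&(X<x1)&(abs(Y)<45.0)
for s in(1,-1):
    q=m&(Y*s>25); c=np.polyfit(X[q],Y[q],1); print("side",s,q.sum(),Y[q].mean().round(1),np.percentile(Y[q],[5,95]).round(1),"yaw",np.degrees(c[0]).round(2))
f=(Z>zs-5)&(Z<zs+8)&(X>x0)&(X<x1+40)&(abs(Y)<30); print("floor z",np.polyfit(X[f]-x0,Z[f],1).round(4),Z[f].mean().round(2))
E
python3 pan.py w3 10 -90 -55
```

```text
side 1 309 42.7 [42.  43.9] yaw 0.2
side -1 311 -36.4 [-37.6 -35.7] yaw -0.08
floor z [-0.0791 17.118 ] 14.01
```

View pics/w3.png

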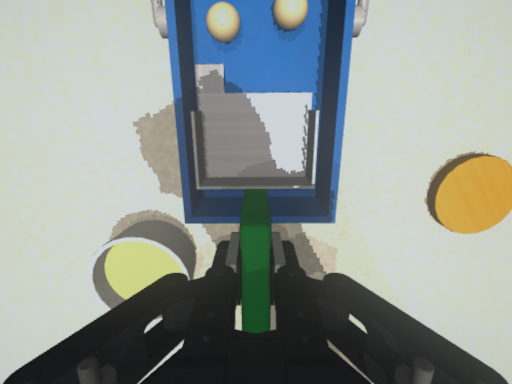

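The scoop is in the tub's near end with the lip tab at (210,78) and the nearest beans ahead at (223,22). It needs 3 mm to the right and 3 mm down before I slide.

Emit:
carry_out(
  series=[
    [0, 0, 0, -0.001, -0.003, 0, 0],
    [0, 0, 0, 0, 0, -0.003, 0],
    [0, 0, 0, 0.0097, -0.0023, -0.001, 0],
    [0, 0, 0, 0.0097, -0.0023, 0, 0],
    [0, 0, 0, 0.0097, -0.0023, 0, 0],
    [0, 0, 0, 0.0097, -0.0023, 0, 0],
    [0, 0, 0, 0, 0, 0, 0],
  ],
)

```text
clock: 10.72
position: [0.4557, 0.0121, 0.2487]
ee_rot: [-0.0, 0.993, -0.119, 0.001]
force: [1.3, 0.1, 1.6]
grip_width: 0.168
grip_force: 98.2
```

```bash
python3 look.py w4; python3 pan.py w4 10 -50 -20
```

```text
[0.4557 0.0121 0.2487] [-4.000e-04  9.928e-01 -1.195e-01  1.400e-03] [1.3 0.1 1.6]
rim ((501.63970947265625, 1.01153564453125), (103.6529541015625, 172.31883239746094), 76.85285949707031)
bean? 706 [217.  32.] 40.0 23.0 32.0
bean? 721 [280.  37.] 37.0 -16.0 33.0
bean? 707 [220.  73.] 17.0 23.0 33.0
bean? 649 [284.  80.] 12.0 -18.0 33.0
side 1 224 39.8 [39.1 41.1] yaw -0.03
side -1 224 -39.4 [-40.6 -38.7] yaw 0.19
floor z [-0.0209 13.251 ] 12.57
```

Emit:
carry_out(
  series=[
    [0, 0, 0, 0.0097, -0.0023, 0, 0],
    [0, 0, 0, 0.0097, -0.0023, 0, 0],
    [0, 0, 0, 0.0097, -0.0023, 0, 0],
    [0, 0, 0, 0.0097, -0.0023, 0, 0],
    [0, 0, 0, 0, 0, 0, 0],
  ],
)

```text
clock: 11.4
position: [0.4937, 0.0032, 0.2488]
ee_rot: [-0.0, 0.993, -0.119, 0.001]
force: [0.1, 0.2, 3.1]
grip_width: 0.17
grip_force: 98.5
```

```bash
python3 look.py w5; python3 pan.py w5 10 -10 20
```

```text
[0.4937 0.0032 0.2488] [-2.000e-04  9.929e-01 -1.193e-01  7.000e-04] [0.1 0.2 3.1]
rim ((520.5221557617188, -4.047920227050781), (102.2637710571289, 209.82591247558594), 76.68895721435547)
bean? 1542 [267.  38.] 75.0 -8.0 34.0
bean? 1447 [218.  55.] 65.0 23.0 34.0
bean? 686 [301.  73.] 55.0 -30.0 33.0
side 1 221 39.9 [39.1 41.2] yaw 0.18
side -1 220 -39.3 [-40.5 -38.5] yaw 0.18
floor z [-0.0273 13.2881] 12.36
```

```bash
python3 - <<'E'
from h import *
im=np.load("w5.npz")["im"]; cv2.imwrite("pics/w5c.png",cv2.resize(im[0:150,170:350],None,fx=4,fy=4,interpolation=cv2.INTER_CUBIC))
E
```

```text
(no output)
```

View pics/w5c.png

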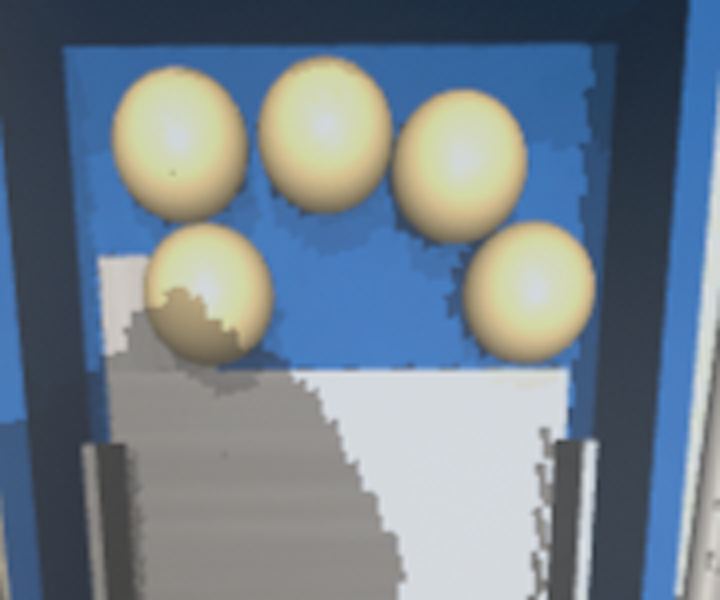

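The five beans are bunched at the far wall. One sits on the tab at crop (210,290), and one is just ahead of the right lip at (530,290). I keep sliding slowly.

Emit:
carry_out(
  series=[
    [0, 0, 0, 0.0097, -0.0023, 0, 0],
    [0, 0, 0, 0.0097, -0.0023, 0, 0],
    [0, 0, 0, 0.0058, -0.0014, 0, 0],
    [0, 0, 0, 0.003, -0.0007, 0, 0],
    [0, 0, 0, 0, 0, 0, 0],
  ],
)

```text
clock: 12.08
position: [0.5205, -0.0029, 0.2488]
ee_rot: [0.0, 0.993, -0.119, -0.001]
force: [-4.0, 1.4, 7.4]
grip_width: 0.163
grip_force: 99.2
```

```bash
cat > beans.py <<'E'
from h import *
import sys
from scipy.optimize import least_squares
z=np.load(sys.argv[1]+".npz");P=cloud(z["d"],z["K"],z["T"]);im=z["im"]
a=np.array([.973,-.2317]);l=np.array([.2317,.973]);o=np.array([.5365,-.0081])
Q=np.dstack([(P[...,:2]-o)@a*1000,(P[...,:2]-o)@l*1000,P[...,2]*1000])
hs=cv2.cvtColor(im,cv2.COLOR_BGR2HSV).astype(int)
m=((hs[...,0]>8)&(hs[...,0]<35)&(hs[...,1]>45)&(Q[...,0]>-117)&(Q[...,0]<96)&(abs(Q[...,1])<47)&(Q[...,2]>13)).astype(np.uint8)
D=cv2.distanceTransform(m,cv2.DIST_L2,5); n,L,st,c=cv2.connectedComponentsWithStats((D>0.6*D.max()).astype(np.uint8))
for i in range(1,n):
    if st[i,4]<15: continue
    q=Q[(cv2.dilate((L==i).astype(np.uint8),np.ones((7,7)))>0)&(m>0)]
    f=least_squares(lambda p:np.linalg.norm(q-p,axis=1)-11,q.mean(0)-[0,0,8],loss="soft_l1"); print(c[i].round(0),len(q),f.x.round(1),round(np.sqrt(2*f.cost/len(q)),2))
E
python3 look.py w6 |head -1; for w in w5 w6; do python3 beans.py $w; done; python3 pan.py w6 10 20 45
```

```text
[ 0.5205 -0.0029  0.2488] [ 2.000e-04  9.929e-01 -1.191e-01 -1.200e-03] [-4.   1.4  7.4]
[250.  42.] 508 [78.9  2.4 21.7] 1.32
[217.  45.] 462 [77.7 25.8 21.8] 1.02
[281.  49.] 473 [ 74.4 -19.3  21.8] 1.62
[296.  79.] 376 [ 55.6 -31.5  21.7] 0.47
[220.  80.] 421 [55.7 22.2 21.7] 1.71
[225. 102.] 366 [63.5 20.8 23.5] 0.55
side 1 194 40.0 [39.2 41.2] yaw 0.19
side -1 188 -39.2 [-40.4 -38.5] yaw -0.06
floor z [-0.0148 12.9886] 12.6
```

```bash
sed -i 's/D>0.6\*D.max()/D>float(sys.argv[2])/; s/<15: continue/<6: continue/' beans.py; for t in 6 8 10; do echo $t; python3 beans.py w6 $t; done
```

```text
6
[215.  79.] 214 [84.2 29.1 21.8] 1.43
[225. 102.] 627 [63.5 20.6 23.6] 0.5
8
[225. 102.] 446 [63.5 20.6 23.5] 0.54
10
[225. 102.] 307 [63.4 20.9 23.5] 0.56
```

```bash
sed -i 's/m=((hs.*/S0=float(sys.argv[3]); m=((hs[...,0]<60)\&(hs[...,1]>S0)\&(hs[...,2]>25)\&(Q[...,0]>-117)\&(Q[...,0]<97)\&(abs(Q[...,1])<48)\&(Q[...,2]>15)).astype(np.uint8)/' beans.py; for t in 4 7; do for s in 20 35; do echo $t $s; python3 beans.py w6 $t $s; done; done
python3 - <<'E'
from h import *
z=np.load("w6.npz");hs=cv2.cvtColor(z["im"],cv2.COLOR_BGR2HSV)
for v in range(60,125,6): print(v,[tuple(int(k) for k in hs[v,u]) for u in range(200,312,14)])
E
```

```text
4 20
[212.  71.] 876 [83.8 29.1 21.5] 1.4
[276.  70.] 829 [ 83.9 -14.4  21.5] 0.83
[244.  76.] 802 [80.9  7.3 21.5] 1.44
[306.  83.] 808 [ 76.1 -35.1  22.1] 0.82
[225. 103.] 837 [63.5 20.7 23.5] 0.45
[404. 339.] 1099 [-13.7 -50.1 151.6] 1.36
4 35
[213.  73.] 810 [83.8 29.1 21.5] 1.27
[275.  72.] 759 [ 83.9 -14.4  21.5] 0.84
[244.  78.] 723 [80.9  7.3 21.5] 1.5
[303.  85.] 624 [ 76.2 -35.1  22.1] 0.89
[225. 102.] 814 [63.5 20.7 23.5] 0.46
[408. 339.] 410 [  5.4 -46.6 155. ] 1.11
7 20
[215.  77.] 264 [84.  29.3 21.7] 1.77
[268.  74.] 110 [ 84.6 -15.   22.3] 0.51
[301.  88.] 174 [ 76.6 -35.6  22.7] 1.54
[225. 103.] 562 [63.5 20.6 23.5] 0.52
[404. 339.] 584 [-15.6 -44.4 151.5] 1.17
7 35
[216.  78.] 195 [84.2 29.5 22. ] 1.49
[225. 102.] 543 [63.5 20.6 23.5] 0.52
60 [(20, 79, 197), (25, 70, 211), (107, 150, 163), (20, 80, 195), (107, 151, 169), (21, 81, 210), (25, 71, 212), (107, 154, 167)]
66 [(33, 57, 215), (37, 31, 216), (107, 147, 156), (35, 38, 216), (20, 80, 188), (34, 50, 216), (35, 37, 216), (107, 147, 151)]
72 [(31, 63, 212), (20, 78, 176), (20, 64, 128), (55, 7, 216), (23, 77, 21
[... 363 characters left out ...]
(107, 144, 174), (108, 143, 171), (107, 142, 171), (20, 80, 198)]
96 [(17, 12, 144), (20, 80, 175), (20, 81, 186), (17, 14, 126), (103, 10, 221), (103, 10, 221), (105, 11, 222), (21, 65, 129)]
102 [(17, 12, 143), (20, 81, 174), (20, 81, 185), (15, 11, 137), (103, 10, 221), (107, 10, 222), (107, 10, 222), (45, 5, 215)]
108 [(15, 11, 144), (20, 78, 156), (20, 78, 169), (17, 14, 131), (105, 9, 221), (107, 10, 222), (107, 10, 222), (105, 11, 222)]
114 [(10, 10, 73), (19, 57, 112), (20, 76, 141), (15, 14, 143), (13, 12, 144), (107, 10, 222), (107, 10, 222), (105, 11, 222)]
120 [(15, 7, 72), (19, 14, 141), (17, 15, 122), (17, 12, 145), (15, 14, 146), (107, 10, 222), (103, 10, 222), (107, 10, 222)]
```

Emit:
carry_out(
  series=[
    [0, 0, 0, 0.003, -0.0007, 0, 0],
    [0, 0, 0, 0.003, -0.0007, 0, 0],
    [0, 0, 0, 0, 0, 0, 0],
  ],
)

```text
clock: 12.5
position: [0.5265, -0.0043, 0.2488]
ee_rot: [0.0, 0.993, -0.119, -0.001]
force: [-4.0, 1.7, 8.4]
grip_width: 0.165
grip_force: 99.2
```

```bash
python3 look.py w7 |head -1; python3 beans.py w7 4 30|head -6;python3 pan.py w7 10 20 45
```

```text
[ 0.5265 -0.0043  0.2488] [ 1.000e-04  9.929e-01 -1.190e-01 -1.200e-03] [-4.   1.7  8.4]
[216.  95.] 1677 [74.7 25.3 34.3] 2.87
[242.  81.] 774 [83.8  9.1 21.6] 1.46
[274.  81.] 780 [ 83.8 -13.   21.5] 0.83
[305.  81.] 788 [ 83.7 -35.   21.6] 1.07
[410. 342.] 615 [ -9.3 -47.8 154.3] 1.16
side 1 185 40.0 [39.3 41.2] yaw 0.13
side -1 187 -39.2 [-40.4 -38.5] yaw 0.24
floor z [-4.60000e-03  1.28143e+01] 12.69
```

The bean positions show the lip really reaches x = 42 only at the left tab, and elsewhere the edge is at x ≈ 24. Two beans are on the tab and pan now. I tilt back about the heel so they roll in, then retreat, leaving the rest in the tub.

Emit:
carry_out(
  series=[
    [-1.16, -4.87, 0, -0.0202, 0.0048, -0.001, 0],
    [-1.16, -4.87, 0, -0.0198, 0.0047, -0.004, 0],
    [0, 0, 0, 0, 0, 0, 0],
    [0, 0, 0, 0, 0, 0, 0],
    [0, 0, 0, 0, 0, 0, 0],
    [-1.16, -4.87, 0, -0.0293, 0.007, -0.005, 0],
    [0, 0, 0, -0.01, 0.0024, 0, 0],
    [0, 0, 0, 0, 0, 0, 0],
  ],
)

```text
clock: 13.55
position: [0.4486, 0.0139, 0.2387]
ee_rot: [0.015, 0.984, -0.118, 0.13]
force: [0.2, 0.0, -2.2]
grip_width: 0.167
grip_force: 98.3
```

```bash
python3 look.py w8 |head -1; python3 beans.py w8 4 30|head -7
```

```text
[0.4486 0.0139 0.2387] [ 0.0148  0.9844 -0.1182  0.1298] [ 0.2  0.  -2.2]
[271.  62.] 630 [ 83.7 -13.   21.4] 1.51
[300.  62.] 574 [ 83.8 -35.1  21.5] 1.32
[221.  57.] 240 [83.8 31.1 21.4] 0.49
[236.  50.] 86 [84.2  9.7 21. ] 0.48
[243.  63.] 546 [83.7  8.9 21.5] 1.02
[205.  61.] 141 [83.5 30.7 21.6] 2.52
[223. 169.] 604 [ 1.9 24.1 29.4] 0.97
```

One bean is in the pan, and four stand in a row at the far wall (tub Y = 31, 9, -13, -35). I go back in to push the tab under the left one.

Emit:
carry_out(
  series=[
    [1.16, 4.87, 0, 0.0225, -0.0054, 0.005, 0],
    [1.16, 4.87, 0, 0.0227, -0.0054, 0.004, 0],
    [1.16, 4.87, 0, 0.0232, -0.0055, 0.001, 0],
    [0, 0, 0, 0.006, -0.0014, 0, 0],
    [0, 0, 0, 0.006, -0.0014, 0, 0],
    [0, 0, 0, 0.002, -0.0005, 0, 0],
    [0, 0, 0, 0, 0, 0, 0],
  ],
)

```text
clock: 14.48
position: [0.5296, -0.0049, 0.2501]
ee_rot: [0.0, 0.993, -0.119, -0.002]
force: [-8.5, 1.0, 14.4]
grip_width: 0.168
grip_force: 100.9
```

```bash
python3 look.py w9 |head -1; python3 beans.py w9 4 30|head -7; python3 pan.py w9 10 20 45
```

```text
[ 0.5296 -0.0049  0.2501] [ 4.000e-04  9.929e-01 -1.193e-01 -1.700e-03] [-8.5  1.  14.4]
[273.  85.] 754 [ 83.9 -13.   21.7] 0.45
[304.  85.] 762 [ 83.9 -35.   21.7] 1.11
[209.  85.] 842 [83.9 31.2 21.7] 1.41
[242.  86.] 749 [83.9  9.  21.7] 1.09
[217. 155.] 697 [36.3 27.9 24.2] 0.87
[409. 341.] 611 [ -6.4 -46.5 155. ] 1.16
side 1 452 33.7 [25.7 40.9] yaw -17.73
side -1 188 -39.3 [-40.6 -38.6] yaw -0.11
floor z [-0.0173 13.5835] 13.06
```

```bash
cat > tip.py <<'E'
from h import *
import sys
z=np.load(sys.argv[1]+".npz");P=cloud(z["d"],z["K"],z["T"]);im=z["im"]
a=np.array([.973,-.2317]);l=np.array([.2317,.973]);o=np.array([.5365,-.0081])
Q=np.dstack([(P[...,:2]-o)@a*1000,(P[...,:2]-o)@l*1000,P[...,2]*1000])
S=cv2.cvtColor(im,cv2.COLOR_BGR2HSV)[...,1]
m=(S<45)&(Q[...,2]<15)&(Q[...,2]>5)&(abs(Q[...,1])<45)&(Q[...,0]<97)&(Q[...,0]>0)
for y in range(-40,45,5):
    q=m&(abs(Q[...,1]-y)<2.5); print(y,q.sum(),Q[...,0][q].max().round(1) if q.any() else None,end="; ")
print()
E
python3 tip.py w9; python3 tip.py w4
```

```text
-40 192 94.8; -35 500 73.1; -30 527 94.9; -25 571 91.9; -20 528 94.8; -15 504 73.2; -10 502 94.9; -5 579 94.2; 0 527 88.8; 5 516 94.8; 10 504 73.3; 15 523 95.0; 20 467 94.5; 25 367 94.8; 30 308 73.4; 35 334 73.4; 40 219 94.9; 
-40 36 5.5; -35 59 5.5; -30 54 5.5; -25 30 24.7; -20 25 53.3; -15 42 53.2; -10 77 48.8; -5 62 45.6; 0 56 5.0; 5 56 5.1; 10 56 5.1; 15 56 5.1; 20 56 29.4; 25 80 56.8; 30 94 55.8; 35 175 52.7; 40 245 24.4;
```

```bash
cat >> tip.py <<'E'
hs=cv2.cvtColor(im,cv2.COLOR_BGR2HSV)
for y in(-46,-24,-2,20,42):
    q=(abs(Q[...,1]-y)<1.5)&(Q[...,0]>60)&(Q[...,0]<97)&(Q[...,2]<16); i=np.argsort(Q[...,0][q]); print(y,[(int(x),int(s),int(h),round(float(zz),0)) for x,s,h,zz in list(zip(Q[...,0][q][i],hs[...,1][q][i],hs[...,0][q][i],Q[...,2][q][i]))[::3]])
E
python3 tip.py w9|tail -5
```

```text
-46 [(61, 55, 107, 16.0), (66, 48, 106, 13.0), (67, 118, 108, 11.0), (68, 116, 108, 11.0), (68, 117, 108, 11.0), (68, 50, 106, 15.0), (69, 116, 108, 11.0), (70, 105, 108, 11.0), (70, 53, 107, 14.0), (71, 53, 107, 16.0), (71, 78, 107, 10.0), (72, 78, 107, 12.0), (73, 78, 108, 11.0), (73, 53, 107, 14.0), (73, 103, 108, 10.0), (74, 104, 108, 10.0), (75, 104, 108, 11.0), (75, 104, 108, 12.0), (76, 50, 108, 12.0), (77, 53, 107, 13.0), (91, 37, 106, 14.0), (92, 55, 107, 13.0), (93, 55, 107, 13.0), (93, 9, 23, 11.0), (94, 81, 108, 11.0), (94, 52, 106, 14.0)]
-24 [(60, 10, 107, 12.0), (60, 10, 107, 13.0), (61, 10, 107, 14.0), (61, 9, 105, 13.0), (62, 10, 107, 13.0), (62, 10, 103, 13.0), (63, 10, 107, 13.0), (63, 10, 107, 11.0), (64, 10, 107, 13.0), (64, 9, 105, 13.0), (65, 10, 103, 13.0), (66, 10, 107, 12.0), (66, 10, 107, 14.0), (66, 10, 107, 13.0), (67, 10, 107, 12.0), (67, 10, 107, 13.0), (68, 10, 107, 13.0), (68, 10, 107, 13.0), (69, 10, 103, 12.0), (69, 10, 107, 14.0), (70, 9, 105, 12.0), (71, 10, 107, 13.0), (71, 9, 105, 13.0), (72, 10, 107, 14.0), (72, 9, 105, 12.0), (73, 10, 103, 12.
[... 2751 characters left out ...]
0.0), (92, 147, 107, 10.0), (93, 147, 107, 11.0), (93, 147, 108, 10.0), (94, 147, 107, 11.0), (94, 145, 107, 9.0), (94, 129, 108, 10.0)]
42 [(66, 34, 108, 10.0), (67, 99, 108, 11.0), (67, 27, 107, 10.0), (67, 12, 17, 12.0), (68, 12, 17, 12.0), (69, 93, 108, 10.0), (69, 94, 107, 11.0), (70, 12, 110, 11.0), (71, 8, 105, 10.0), (72, 11, 15, 13.0), (72, 112, 108, 11.0), (72, 112, 108, 12.0), (73, 122, 108, 12.0), (74, 12, 17, 12.0), (74, 60, 111, 10.0), (74, 13, 13, 10.0), (75, 13, 13, 12.0), (76, 25, 20, 13.0), (76, 32, 18, 11.0), (77, 13, 108, 12.0), (90, 97, 109, 11.0), (92, 149, 107, 12.0), (92, 87, 109, 11.0), (93, 60, 20, 9.0), (93, 29, 19, 10.0), (94, 145, 107, 10.0), (94, 64, 110, 12.0)]
```

Emit:
carry_out(
  series=[
    [0, 0, 0, 0.002, -0.0005, 0, 0],
    [0, 0, 0, 0.002, -0.0005, 0, 0],
    [0, 0, 0, 0, 0, 0, 0],
  ],
)

```text
clock: 14.9
position: [0.534, -0.0057, 0.25]
ee_rot: [0.0, 0.993, -0.119, -0.001]
force: [-6.6, 1.2, 11.5]
grip_width: 0.16
grip_force: 100.2
```

```bash
python3 look.py w10 |head -1; python3 beans.py w10 4 30|head -6; python3 tip.py w10 | head -1
```

```text
[ 0.534  -0.0057  0.25  ] [ 2.000e-04  9.929e-01 -1.189e-01 -6.000e-04] [-6.6  1.2 11.5]
[274.  93.] 749 [ 83.9 -12.8  23.5] 1.28
[305.  93.] 756 [ 83.8 -34.8  23.4] 1.47
[210.  93.] 834 [83.8 31.3 23.4] 1.41
[242.  94.] 789 [83.8  9.3 23.5] 0.82
[217. 155.] 709 [41.7 28.3 24.1] 1.36
[411. 342.] 549 [ 19.2 -44.9 156.8] 1.35
-40 112 72.6; -35 457 73.3; -30 474 94.8; -25 529 91.1; -20 473 94.8; -15 451 72.7; -10 467 94.9; -5 478 94.6; 0 544 89.1; 5 447 94.6; 10 454 72.8; 15 471 94.6; 20 427 93.3; 25 331 95.0; 30 260 94.6; 35 268 72.9; 40 189 94.8;
```

All four wall beans are now lifted to z 23.5, so they are on the pan edge, and the tab does not block. I push farther in.

Emit:
carry_out(
  series=[
    [0, 0, 0, 0.003, -0.0007, 0, 0],
    [0, 0, 0, 0.003, -0.0007, 0, 0],
    [0, 0, 0, 0.002, -0.0005, 0, 0],
    [0, 0, 0, 0, 0, 0, 0],
  ],
)

```text
clock: 15.45
position: [0.5391, -0.0063, 0.2504]
ee_rot: [0.001, 0.993, -0.119, -0.006]
force: [-18.3, 1.8, 25.2]
grip_width: 0.165
grip_force: 102.3
```

```bash
python3 look.py w11 |head -1; python3 beans.py w11 4 30|head -6
```

```text
[ 0.5391 -0.0063  0.2504] [ 8.000e-04  9.929e-01 -1.188e-01 -6.100e-03] [-18.3   1.8  25.2]
[305.  96.] 746 [ 84.  -34.7  23.6] 1.31
[210.  97.] 845 [83.8 31.5 23.5] 1.69
[242.  97.] 843 [83.8  9.3 23.5] 1.4
[274.  97.] 740 [ 83.8 -12.7  23.5] 1.09
[216. 154.] 704 [45.2 28.6 24.3] 1.15
[412. 343.] 658 [ 23.2 -45.6 157. ] 1.3
```

Emit:
carry_out(
  series=[
    [-0.58, -2.43, 0, -0.0094, 0.0022, 0, 0],
    [-0.58, -2.43, 0, -0.0094, 0.0022, -0.001, 0],
    [-0.58, -2.43, 0, -0.0095, 0.0023, -0.002, 0],
    [-0.58, -2.43, 0, -0.0096, 0.0023, -0.002, 0],
    [0, 0, 0, 0, 0, 0, 0],
    [0, 0, 0, 0, 0, 0, 0],
    [-1.16, -4.87, 0, -0.0195, 0.0046, -0.005, 0],
    [0, 0, 0, 0, 0, 0, 0],
    [0, 0, 0, 0, 0, 0, 0],
  ],
)

```text
clock: 16.62
position: [0.4869, 0.0049, 0.2394]
ee_rot: [0.014, 0.984, -0.118, 0.131]
force: [-0.7, -0.0, -1.2]
grip_width: 0.166
grip_force: 98.3
```

```bash
python3 look.py w12 |head -1; python3 beans.py w12 4 30|head -7
```

```text
[0.4869 0.0049 0.2394] [ 0.0144  0.9842 -0.1183  0.131 ] [-0.7 -0.  -1.2]
[252. 159.] 3084 [48.9  3.1 40.5] 4.61
```

Emit:
carry_out(
  series=[
    [0, 0, 0, -0.01, 0.002, 0.005, 0],
    [-0.58, -2.43, 0, -0.01, 0.002, 0.03, 0],
    [-0.58, -2.43, 0, -0.008, 0.002, 0.04, 0],
    [0, 0, 0, 0, 0, 0.03, 0],
    [0, 0, 0, 0, 0, 0.02, 0],
    [0, 0, 0, 0, 0, 0, 0],
  ],
)

```text
clock: 17.42
position: [0.4577, 0.0113, 0.3658]
ee_rot: [0.02, 0.977, -0.118, 0.175]
force: [0.1, 0.5, -2.6]
grip_width: 0.17
grip_force: 98.4
```

```bash
python3 look.py w13 |head -1; python3 - <<'E'
from h import *
im=np.load("w13.npz")["im"]; cv2.imwrite("pics/w13c.png",cv2.resize(im,(640,480)))
z=np.load("top0.npz"); im,d,K,T=[z[k] for k in("im","d","K","T")]
m=(im.max(2)<95).astype(np.uint8); m[:,:325]=0;m[:,371:]=0;m[:165]=0;m[212:]=0
n,L,st,c=cv2.connectedComponentsWithStats(m); i=1+st[1:,4].argmax(); print(st[i])
cs,_=cv2.findContours((L==i).astype(np.uint8),0,1); e=cv2.fitEllipse(max(cs,key=len)); print(e)
r=T[:3,:3]@np.linalg.inv(K)@[e[0][0],e[0][1],1]; 
for h in(.02,.04): print(h,(T[:3,3]+r*(h-T[2,3])/r[2]).round(4), "diam px->", np.array(e[1])*(1.875-h)/.988/450.9)
E
```

```text
[0.4577 0.0113 0.3658] [ 0.0196  0.9773 -0.1175  0.1752] [ 0.1  0.5 -2.6]
[ 331  171   40   37 1153]
((350.9114685058594, 189.10289001464844), (36.5214729309082, 38.358985900878906), 93.45647430419922)
0.02 [ 0.5698 -0.3027  0.02  ] diam px-> [0.15207402 0.15972535]
0.04 [ 0.5667 -0.2981  0.04  ] diam px-> [0.15043441 0.15800324]
```

View pics/w13c.png

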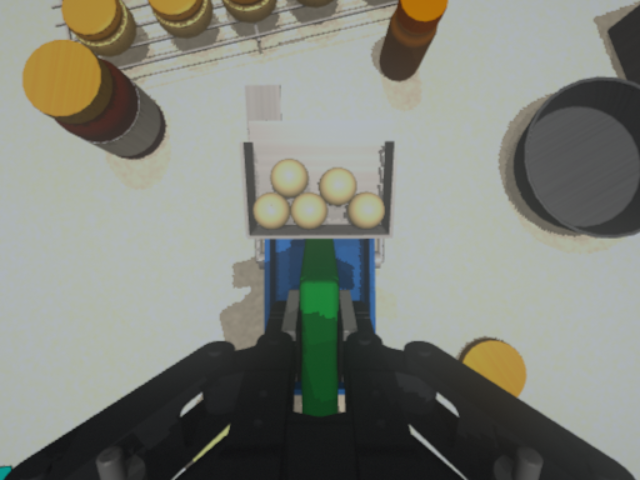

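All five beans sit at the back of the pan (crop 310,200), and the tin is at (590,155). I carry it level-tilted to the tin, with centre estimate (0.567,-0.300).

Emit:
carry_out(
  series=[
    [0, 0, 0, -0.0047, -0.018, 0, 0],
    [0, 0, 0, -0.0091, -0.035, 0, 0],
    [0, 0, 0, -0.0104, -0.04, 0, 0],
    [0, 0, 0, -0.0104, -0.04, -0.018, 0],
    [0, 0, 0, -0.0104, -0.04, -0.018, 0],
    [0, 0, 0, -0.0104, -0.04, -0.018, 0],
    [0, 0, 0, -0.0091, -0.035, -0.018, 0],
    [0, 0, 0, -0.0055, -0.021, 0, 0],
    [0, 0, 0, 0, 0, 0, 0],
  ],
)

```text
clock: 18.6
position: [0.3854, -0.2594, 0.2896]
ee_rot: [0.02, 0.978, -0.12, 0.171]
force: [0.2, 0.7, -2.2]
grip_width: 0.166
grip_force: 98.5
```

```bash
python3 look.py w14 |head -1; python3 - <<'E'
from h import *
from scipy.optimize import least_squares
z=np.load("w14.npz");P=cloud(z["d"],z["K"],z["T"]);im=z["im"]
m=(im.max(2)<110)&(P[...,2]>.034)&(P[...,2]<.046)&(np.hypot(P[...,0]-.567,P[...,1]+.3)<.1)
Q=P[m];f=least_squares(lambda p:np.hypot(Q[:,0]-p[0],Q[:,1]-p[1])-.078,[.567,-.3],loss="soft_l1",f_scale=.002);print("tin",m.sum(),f.x.round(4),f.cost)
hs=cv2.cvtColor(im,cv2.COLOR_BGR2HSV).astype(int)
b=(hs[...,0]<35)&(hs[...,0]>10)&(hs[...,1]>40)&(P[...,2]>.06)&(P[...,2]<.16)&(np.arange(384)[:,None]<260)&(abs(np.arange(512)[None]-256)<75)
print("bean px",b.sum(),P[b].mean(0).round(3))
w=(hs[...,1]<60)&(P[...,2]>.06)&(np.arange(384)[:,None]<200)&(abs(np.arange(512)[None]-256)<75)
print("pan fwd",P[w][:,0].max().round(3),P[w].mean(0).round(3))
E
```

```text
[ 0.3854 -0.2594  0.2896] [ 0.0197  0.9778 -0.1197  0.1707] [ 0.2  0.7 -2.2]
tin 2953 [ 0.5652 -0.3013] 0.004753397436280711
bean px 2589 [ 0.497 -0.29   0.097]
pan fwd 0.57 [ 0.515 -0.288  0.095]
```

Emit:
carry_out(
  series=[
    [1.16, 4.87, 0, 0.0176, -0.0042, 0.0038, 0],
    [1.16, 4.87, 0, 0.0186, -0.0044, 0.0023, 0],
    [1.16, 4.87, 0, 0.0194, -0.0046, 0.0005, 0],
    [1.16, 4.87, 0, 0.02, -0.0048, -0.0013, 0],
    [1.16, 4.87, 0, 0.0205, -0.0049, 0.0029, 0],
    [0, 0, 0, 0, 0, 0, 0],
    [1.16, 4.87, 0, 0.0208, -0.005, 0.0011, 0],
    [0, 0, 0, 0, 0, 0, 0],
    [1.16, 4.87, 0, 0.0211, -0.005, -0.0008, 0],
    [0, 0, 0, 0, 0, 0, 0],
  ],
)

```text
clock: 19.9
position: [0.5253, -0.2901, 0.2997]
ee_rot: [-0.015, 0.985, -0.118, -0.129]
force: [0.2, -0.4, -2.0]
grip_width: 0.165
grip_force: 98.6
```

```bash
cat > tinb.py <<'E'
from h import *
import sys
s=arm.sense();print(s["position"].round(4),s["ee_rot"].round(4),s["force"].round(1))
for n in sys.argv[1:]:
    im,d,K,T=cam(n);P=cloud(d,K,T);hs=cv2.cvtColor(im,cv2.COLOR_BGR2HSV).astype(int)
    b=((hs[...,0]<38)&(hs[...,0]>8)&(hs[...,1]>35)&(hs[...,2]>90)&(np.hypot(P[...,0]-.565,P[...,1]+.301)<.15)).astype(np.uint8)
    k,L,st,c=cv2.connectedComponentsWithStats(b)
    print(n,[(st[i,4],c[i].round(0).tolist(),P[L==i].mean(0).round(3).tolist()) for i in range(1,k) if st[i,4]>5])
E
python3 tinb.py wrist scene
```

```text
[ 0.5253 -0.2901  0.2997] [-0.015   0.9846 -0.1176 -0.1286] [ 0.2 -0.4 -2. ]
wrist [(np.int32(5043), [157.0, 123.0], [0.529, -0.197, 0.002]), (np.int32(115), [209.0, 2.0], [0.608, -0.279, 0.028]), (np.int32(103), [269.0, 2.0], [0.599, -0.318, 0.022]), (np.int32(792), [331.0, 34.0], [0.57, -0.358, 0.025]), (np.int32(708), [222.0, 46.0], [0.581, -0.279, 0.025]), (np.int32(73), [312.0, 192.0], [0.425, -0.33, 0.004]), (np.int32(362), [229.0, 197.0], [0.44, -0.241, 0.004]), (np.int32(407), [282.0, 197.0], [0.428, -0.297, 0.007]), (np.int32(8), [271.0, 228.0], [0.505, -0.294, 0.147]), (np.int32(8), [270.0, 308.0], [0.464, -0.284, 0.163]), (np.int32(8), [235.0, 322.0], [0.486, -0.273, 0.182]), (np.int32(6), [270.0, 326.0], [0.452, -0.282, 0.165]), (np.int32(15), [169.0, 353.0], [0.494, -0.249, 0.196])]
scene [(np.int32(10), [106.0, 213.0], [0.487, -0.335, 0.229]), (np.int32(6), [138.0, 244.0], [0.498, -0.267, 0.088]), (np.int32(10), [126.0, 248.0], [0.489, -0.303, 0.088]), (np.int32(818), [169.0, 277.0], [0.59, -0.232, 0.0]), (np.int32(81), [118.0, 262.0], [0.441, -0.319, 0.009]), (np.int32(46), [154.0, 278.0], [0.586, -0.276, 0.019]), (np.int32(92), [151.0, 288.0], [0.623, -0.307, 0.026]), (np.int32(6), [192.0, 284.0], [0.658, -0.197, -0.002]), (np.int32(9), [192.0, 288.0], [0.676, -0.207, -0.0])]
```

At least four beans are in the tin. I tilt a little more, then lift off and check.

Emit:
carry_out(
  series=[
    [1.16, 4.87, 0, 0.021, -0.005, 0.003, 0],
    [1.16, 4.87, 0, 0.021, -0.005, 0.003, 0],
    [0, 0, 0, 0, 0, 0, 0],
    [0, 0, 0, 0, 0, 0, 0],
    [0, 0, 0, 0, 0, 0.04, 0],
    [0, 0, 0, -0.02, 0.005, 0.05, 0],
    [-1.16, -4.87, 0, -0.04, 0.01, 0.03, 0],
    [-2.32, -9.74, 0, -0.05, 0.012, 0, 0],
    [-2.32, -9.74, 0, -0.05, 0.012, 0, 0],
    [0, 0, 0, 0, 0, 0, 0],
  ],
)

```text
clock: 21.25
position: [0.3976, -0.2601, 0.4223]
ee_rot: [-0.001, 0.993, -0.122, -0.005]
force: [0.2, -0.7, -1.0]
grip_width: 0.163
grip_force: 98.5
```

```bash
python3 tinb.py wrist top
```

```text
[ 0.3976 -0.2601  0.4223] [-0.0013  0.9925 -0.1219 -0.0048] [ 0.2 -0.7 -1. ]
wrist [(np.int32(288), [225.0, 11.0], [0.581, -0.27, 0.025]), (np.int32(190), [301.0, 6.0], [0.565, -0.357, 0.023]), (np.int32(548), [188.0, 98.0], [0.503, -0.192, 0.003]), (np.int32(23), [228.0, 85.0], [0.505, -0.249, 0.001]), (np.int32(6), [249.0, 90.0], [0.492, -0.275, 0.001]), (np.int32(20), [227.0, 93.0], [0.496, -0.246, 0.001])]
top [(np.int32(55), [351.0, 177.0], [0.62, -0.302, 0.02]), (np.int32(6), [332.0, 186.0], [0.588, -0.226, -0.0]), (np.int32(19), [343.0, 186.0], [0.583, -0.27, 0.018]), (np.int32(20), [364.0, 189.0], [0.57, -0.358, 0.019]), (np.int32(323), [331.0, 211.0], [0.482, -0.222, -0.001])]
```

All five beans are in the tin: the top view shows a three-bean blob plus two singles. I return the scoop to its original bare spot.

Emit:
carry_out(
  series=[
    [0, 0, 1.2, 0.003, 0.052, 0, 0],
    [0, 0, 1.2, 0.003, 0.052, 0, 0],
    [0, 0, 1.2, 0.003, 0.052, 0, 0],
    [0, 0, 1.2, 0.003, 0.052, 0, 0],
    [0, 0, 1.2, 0.003, 0.052, 0, 0],
    [0, 0, 1.2, 0.003, 0.052, 0, 0],
    [0, 0, 1.2, 0.003, 0.052, 0, 0],
    [0, 0, 1.2, 0.003, 0.052, 0, 0],
    [0, 0, 1.2, 0.003, 0.052, -0.03, 0],
    [0, 0, 0, 0.003, 0.046, -0.06, 0],
  ],
)

```text
clock: 22.6
position: [0.4388, 0.2486, 0.3487]
ee_rot: [-0.003, 1.0, -0.024, 0.004]
force: [1.6, -0.7, -1.2]
grip_width: 0.164
grip_force: 98.6
```

Emit:
carry_out(
  series=[
    [0, 0, 0, 0, 0, -0.04, 0],
    [0, 0, 0, 0, 0, -0.03, 0],
    [0, 0, 0, 0, 0, -0.015, 0],
    [0, 0, 0, 0, 0, 0, 0],
  ],
)

```text
clock: 23.1
position: [0.4369, 0.2445, 0.2608]
ee_rot: [-0.0, 1.0, -0.025, -0.001]
force: [0.2, -0.3, -0.0]
grip_width: 0.169
grip_force: 98.6
```

Emit:
carry_out(
  series=[
    [0, 0, 0, 0, 0, -0.008, 0],
    [0, 0, 0, 0, 0, -0.008, 0],
    [0, 0, 0, 0, 0, -0.004, 0],
    [0, 0, 0, 0, 0, 0, 0],
  ],
)

```text
clock: 23.6
position: [0.4363, 0.2441, 0.2412]
ee_rot: [0.0, 1.0, -0.025, -0.0]
force: [0.9, 0.3, -0.5]
grip_width: 0.167
grip_force: 98.6
```

Emit:
carry_out(
  series=[
    [0, 0, 0, 0, 0, -0.002, 0],
    [0, 0, 0, 0, 0, -0.001, 0],
    [0, 0, 0, 0, 0, 0, 0],
  ],
)

```text
clock: 23.98
position: [0.4361, 0.2447, 0.2398]
ee_rot: [0.001, 1.0, -0.025, -0.0]
force: [-4.6, -2.8, 10.5]
grip_width: 0.164
grip_force: 100.3
```

Contact with the worktop. Releasing and withdrawing.

Emit:
carry_out(
  series=[
    [0, 0, 0, 0, 0, 0, 0.5],
    [0, 0, 0, 0, 0, 0, 1],
    [0, 0, 0, 0, 0, 0, 1],
    [0, 0, 0, 0, 0, 0, 1],
    [0, 0, 0, 0, 0, 0.03, 1],
    [0, 0, 0, 0, 0, 0.05, 1],
    [0, 0, 0, 0, 0, 0.06, 1],
    [0, 0, 0, 0, 0, 0.02, 1],
    [0, 0, 0, 0, 0, 0, 1],
  ],
)

```text
clock: 25.1
position: [0.4369, 0.2447, 0.4003]
ee_rot: [-0.001, 1.0, -0.025, 0.002]
force: [0.0, -0.2, -0.9]
grip_width: 0.999
grip_force: 0.0
```

```bash
python3 - <<'E'
from h import *
s=arm.sense();print(s["position"].round(3),s["clock"])
im,d,K,T=cam("wrist");P=cloud(d,K,T);hs=cv2.cvtColor(im,cv2.COLOR_BGR2HSV).astype(int)
m=(hs[...,0]>40)&(hs[...,0]<80)&(hs[...,1]>100)&(abs(P[...,2]-.09)<.012)&(abs(P[...,0]-.41)<.1)&(abs(P[...,1]-.25)<.08)
Q=P[m];print("handle",m.sum(),Q.mean(0).round(3),"dz/dx",np.polyfit(Q[:,0],Q[:,2],1).round(3))
im,d,K,T=cam("top");P=cloud(d,K,T);hs=cv2.cvtColor(im,cv2.COLOR_BGR2HSV).astype(int)
b=(hs[...,0]<22)&(hs[...,0]>5)&(hs[...,1]>80)&(np.hypot(P[...,0]-.652,P[...,1]+.035)<.05)
print("bar",b.sum(),P[b].mean(0).round(3))
b=((hs[...,0]<38)&(hs[...,0]>8)&(hs[...,1]>35)&(hs[...,2]>90)&(np.hypot(P[...,0]-.567,P[...,1]+.301)<.085)).astype(np.uint8)
k,L,st,c=cv2.connectedComponentsWithStats(b);print([(st[i,4],P[L==i].mean(0).round(3).tolist()) for i in range(1,k) if st[i,4]>3])
z=np.load("top0.npz");D=cv2.absdiff(im,z["im"]).max(2)>60;k,L,st,c=cv2.connectedComponentsWithStats(D.astype(np.uint8));print([st[i].tolist() for i in range(1,k) if st[i,4]>12])
E
```

```text
[0.437 0.245 0.4  ] 25.1
handle 524 [0.42  0.245 0.091] dz/dx [-0.001  0.091]
bar 39 [ 0.65  -0.034  0.061]
[(np.int32(53), [0.62, -0.303, 0.021]), (np.int32(18), [0.582, -0.27, 0.021]), (np.int32(19), [0.571, -0.358, 0.02])]
[[279, 167, 16, 4, 20], [283, 178, 4, 5, 16], [274, 184, 21, 13, 86], [190, 187, 103, 119, 3503], [273, 192, 5, 5, 17], [492, 267, 20, 37, 486], [437, 268, 51, 58, 1216], [298, 303, 30, 32, 279], [319, 323, 111, 58, 3276], [276, 330, 7, 8, 39], [319, 336, 12, 11, 74], [305, 340, 16, 20, 96], [266, 353, 7, 10, 39], [275, 361, 13, 7, 70], [291, 364, 26, 15, 194]]
```

```bash
python3 -c "
from workcell import ticket
print(ticket.close_job())"
```

```text
the job is handed in; nothing more can be done
None
```

The job is handed in at about 25 s: my last camera check showed the handle down on its stop, all five beans in the tin and the scoop flat on the bare worktop, but the hand-in returned no verdict.

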